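Fold the keeper plate over a drying insole and tuck its edge beneath the lip

TASK

An insole is drying on the plywood board. Fold the sprung keeper plate down over it with the fingertips, and while holding it down push it all the way home beneath the steel lip, so that the lip holds it flat after you let go. Only press and push, gently: pinch and lift nothing, and leave the insole and the things round the board where they lie.

Things in the scene. Friction and masses are not known exactly. Their poses are not given: they have to be found in the camera images.
- drying_board: plywood board screwed to the bench, 284 (its x) x 264 (its y) x 18 mm; origin at the centre of its underside, on the bench. The hinge of the keeper plate is on its +y side, the lip on its -y side; the plate folds over and slides in the board's -y direction. Board z is up.
- keeper_hinge (a point): point on the axis of the keeper plate's hinge, midway along it, 31 mm above the bench, 85 mm to the +y side of the board's centre (axis along the board's x). It travels with the hinge slide. The hinge block (122 mm along x, 26 mm along y, top 20 mm above the board) runs between two low guides.
- keeper (a joint): angle of the keeper plate, rad: 0 = folded flat over the insole (its stop), about 1.57 = standing upright; starts 1.2 to 1.75. Aluminium plate 4 mm thick, 90 mm wide, its free edge 165 mm from the hinge axis. A spring opens it: left untucked it rises and stands open again; holding it flat takes about 1.7 N just behind the rib.
- hinge_slide (a joint): how far the hinge, and the plate with it, has been pushed towards the lip, m: 0 = fully back (starts within 1.5 mm of it), 0.026 = fully home at its end stop. It drags with about 4 N and stays where it is left. The plate must be flat before its edge can pass under the lip, which begins 14 mm past the edge when the slide is at 0.
- keeper_edge (a point): middle of the keeper plate's free edge, at half the plate's thickness
- rib_foot (a point): foot of the finger rib on the hinge side, at mid-width, on the plate's outer face (its upper face once folded), 128 mm from the hinge axis. The rib is 36 mm long across the plate, 8 mm thick and stands 11.5 mm off that face: a fingertip set behind it, on the hinge side, can press the plate down and push it towards the lip.
- lip_mouth (a point): middle of the fixed steel lip's lower front edge, 36.5 mm above the bench: 110 mm long, 20 mm deep, top 39.5 mm above the bench; a short flared mouth turned up to about 44 mm stands 7 mm in front of it. The folded plate's upper face lies 33 mm above the bench.
- sole_block: fixed block with a black sole on it, to the right of the board, 312 (along x) x 144 x 97 mm, with a long-handled brush standing on it: an obstacle up to about 330 mm above the bench; origin at the centre of its underside
- insole: black foam insole, 260 x 96 x 9 mm, loose on the board under the plate, lengthwise along the board's x; origin at the centre of its underside
- thread_spool: wooden spool of dark thread, 40 mm across, 50 mm high, standing loose beside the board, on the hinge or the lip side; origin at the centre of its foot
- wax: yellow wax block, 34 x 52 x 20 mm, loose beside the board, on the other side from the spool; origin at the centre of its underside
- roller: hand roller with a wooden handle, 154 x 25 x 24 mm, lying loose beyond the lip side of the board; origin at the centre of its underside
- heel_lift: leather heel lift, 65 x 69 x 10 mm, loose on the bench beyond the hinge side of the board; origin at the centre of its underside

How it is judged:
On the way, in this order (a step that is already met when the one before it is completed fails the run):
1. the keeper plate is folded down nearly flat, its edge not yet under the lip (value of joint keeper below 0.12 rad and value of joint hinge_slide below 0.018 m).
2. the plate has been pushed home beneath the lip (value of joint keeper below 0.05 rad and value of joint hinge_slide above 0.02 m), for 0.2 s.
At the end, for the whole second after the job is handed in: the keeper plate lies flat (within 0.05 rad) and still with the hinge pushed at least 20 mm of its 26 mm towards the lip, so that the lip holds the plate down; the insole is within 20 mm and the spool, wax, roller and heel lift within 30 mm of where they lay (all of step 2 and velocity of joint keeper between -0.05 and 0.05 rad/s and distance of insole from where it was at the start of the episode below 0.02 m and distance of each of thread_spool, wax, roller, heel_lift from where it was at the start of the episode below 0.03 m); the robot touches nothing.
It fails at once if the keeper plate is pinched or pressed hard (over 30 N from the fingers) (contact force between the fingers and keeper above 30 N).
It fails at once if the insole is lifted or dragged away (over 20 mm) (distance of insole from where it was at the start of the episode above 0.02 m).
It fails at once if the spool, wax, roller or heel lift is lifted or knocked away (over 30 mm) (distance of any of thread_spool, wax, roller, heel_lift from where it was at the start of the episode above 0.03 m).
It also fails if it takes over 51 s, if anything falls off the work surface, if the arm or the gripper's body presses on something with over 40 N, if the wrist force passes 120 N, or if a joint passes its speed limit or range.

ROBOT

A 6-joint arm with a two-finger parallel gripper is mounted at the origin on a cart in front of the work surface, level with it; the furniture and walls round the work are solid. World frame = base frame: x ahead of the robot, y to its left, z up, the work surface at z = 0. Lengths are in m, angles in rad, forces in N, time in s.
With the tool pointing down it reaches from about 0.375 to 0.9 m from the base axis. Payload 3.1 kg.
Tool frame: the origin (TCP) lies on the front face of the gripper's body, between the roots of the fingers; the fingertips stand 70 mm ahead of it and the grasp point (between the pads) lies 51 mm ahead of it; z points along the fingers, y is the line along which they close (so a half turn about z gives the same grasp; the last joint's range is limited). The gripper opens to 87 mm and grips with 3 to 60 N. Pads are 19 mm wide; open, the fingers measure 117 mm over their backs; the gripper's body (75 mm by 190 mm) begins 51 mm behind the grasp point.
Start: joints at [-1.361, 0.527, 1.433, -0, 1.181, -0.178], TCP at [0.237, -0.578, 0.292] pointing down, gripper open.
Joint ranges: [-3.08, 3.08], [-0.75, 2.2], [0.22, 2.44], [-1.43, 4.57], [0, 2.65], [-2.85, 2.85]. Speed limits (rad/s): [2.79, 2.79, 3.14, 3.14, 3.14, 3.14].

INTERFACE

Orientations are given as a unit quaternion [x, y, z, w].
In Python, from rig import robot, cams, ticket gives the robot as it stands. The module is installed in compiled form; this text tells all that it offers.
- The arm moves only by the shell command python3 -m crank 'ROWS' [FORCE]. ROWS is JSON, a list of rows, each a list of 7 numbers: the shift along the tool's x, y, z in cm, then the turn, a rotation vector about the tool's x, y, z in rad, then the closure, from 0 (fully open) to 1 (shut). A call has 1 to 5 rows; each row shifts and turns the commanded pose from where the row before left it, along the tool's axes as they then stand; what a row does not reach is not made up. A row lasts 1/8 s, in which the tool goes at most 62.5 mm and 10.7 degrees, less where a joint would pass 70% of its speed; a pose out of reach is approached as far as the arm can. A call is refused whole if a number of a shift passes 6.25 or a number of a turn 0.188, either way. A call with a gripper value outside its range is refused whole. The fingers move at their own pace and stop on an object; FORCE is the grip in N (left out, the last holds). Time passes only in rows, so rows that do not move let the fingers close. It gives the time, the measured TCP pose, the force, the opening and the grip force at its end, in the units of the state.
- robot.get_obs(): the state, without advancing time (a new reading comes with each control period).
- cams.camera(name): name is "side" or "top"; returns the picture (384x512x3 uint8, red, green, blue); there is no depth.
- cams.camera_info(name): a dict with "intrinsics" (3x3 intrinsics, pixels), "pose" (4x4, takes a point from camera to world coordinates). Camera axes: x right, y down, z forward; pixel columns grow to the right and rows downward; lengths in m; the calibration is good to about 2 mm. A picture is of the moment at which its call begins. camera_info takes no time and is no camera call.
- ticket.hand_in(): hands the job in; it is judged then, once.
The state is a dict: "time": time; "q": joint angles; "joint_velocities": joint speeds; "joint_torque": joint torques, N m; "position": TCP position; "tool_rot": TCP orientation; "ft_force": force on the tool from outside, world axes, zero at the start; "moment": the same for the moment, N m; "grip_width": finger opening in m; "grip_force": force on a finger pad.
Only numpy, scipy, OpenCV 4.12 (cv2) and the standard library are available. Lean on these libraries where they do the work, as an engineer would, in place of code of your own. Each camera call takes 0.05 s, during which the arm holds its last target. There are 200 camera calls.

## Working session

There is one attempt and no reset: what is moved stays moved. The work goes in short steps, Python scripts to look and compute and a shell command to move; the robot and the scene stay as the last step left them, time stands still between calls to the robot, and variables do not carry over. Pictures are saved under pics/ and viewed, at most 10 in all, crops included, and the job is handed in when it is done.

```bash
mkdir -p pics; python3 - <<'E'
from rig import robot,cams
import cv2,numpy as np
for n in("side","top"):
    im=cams.camera(n);cv2.imwrite(f"pics/{n}0.png",im[:,:,::-1])
    i=cams.camera_info(n);print(n,np.round(i["intrinsics"],1).tolist(),np.round(i["pose"],3).tolist())
o=robot.get_obs();print(o["position"],o["tool_rot"],o["time"],o["ft_force"])
E
```

```text
side [[476.1, 0.0, 257.8], [0.0, 476.1, 197.7], [0.0, 0.0, 1.0]] [[-0.978, -0.138, 0.158, 0.359], [-0.209, 0.59, -0.78, 0.958], [0.014, -0.796, -0.606, 0.815], [0.0, 0.0, 0.0, 1.0]]
top [[457.8, 0.0, 250.6], [0.0, 457.8, 189.2], [0.0, 0.0, 1.0]] [[-0.03, -0.996, 0.087, 0.427], [-1.0, 0.029, -0.009, -0.028], [0.007, -0.088, -0.996, 1.479], [0.0, 0.0, 0.0, 1.0]]
[ 0.23684622 -0.57780939  0.29137048] [ 9.81164423e-01  1.93172016e-01 -1.02418989e-05 -9.72732043e-04] 0.1 [0.38871264 0.22388994 1.29556019]
```

View pics/side0.png

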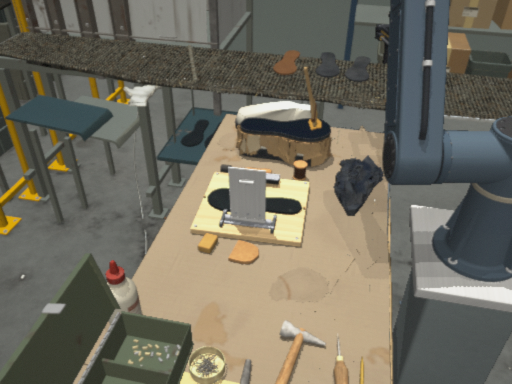

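View pics/top0.png

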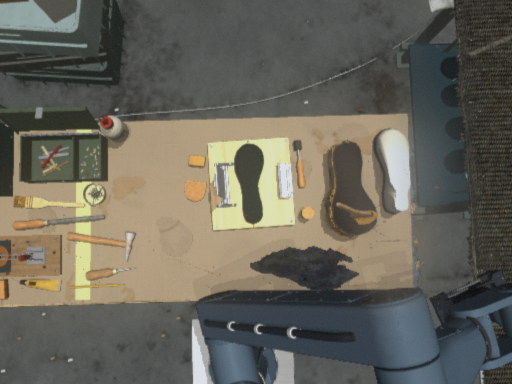

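The side view shows the plate upright near (247,195), with the hinge at (247,222) and the lip behind it. In the top view the board is at (210-295, 138-230), with the hinge at (222,185) and the lip at (285,181). The spool is at (307,213).

```bash
cat > h.py <<'E'
import cv2,numpy as np
from rig import robot,cams
from scipy.spatial.transform import Rotation as R
def ray(n,uv,z):
    i=cams.camera_info(n);K=np.array(i["intrinsics"]);T=np.array(i["pose"])
    d=T[:3,:3]@np.linalg.solve(K,[uv[0],uv[1],1]);o=T[:3,3];return o+d*(z-o[2])/d[2]
def proj(n,p):
    i=cams.camera_info(n);K=np.array(i["intrinsics"]);T=np.array(i["pose"])
    c=K@(T[:3,:3].T@(np.array(p)-T[:3,3]));return c[:2]/c[2]
E
python3 - <<'E'
from h import *
im=cv2.imread("pics/top0.png");hsv=cv2.cvtColor(im,cv2.COLOR_BGR2HSV)
print(hsv[150,215],hsv[220,280],hsv[130,250],hsv[181,285])
m=cv2.inRange(hsv,(22,50,190),(35,255,255));m[:,:195]=0;m[:,310:]=0;m[:130]=0;m[240:]=0
c=max(cv2.findContours(m,0,2)[0],key=cv2.contourArea)
r=cv2.minAreaRect(c);print(r)
b=cv2.boxPoints(r);P=np.array([ray("top",q,.018) for q in b]);print(P.round(4).tolist(),P.mean(0),np.linalg.norm(np.diff(P,axis=0),axis=1))
a=cv2.resize(im[125:245,190:330],None,fx=5,fy=5,interpolation=cv2.INTER_CUBIC)
cv2.imwrite("pics/topz.png",a)
s=cv2.imread("pics/side0.png");cv2.imwrite("pics/sidez.png",cv2.resize(s[150:270,185:325],None,fx=5,fy=5,interpolation=cv2.INTER_CUBIC))
E
```

```text
[ 32  67 223] [ 32  69 225] [ 18  70 179] [103   8 228]
((250.60662841796875, 182.9923858642578), (88.27509307861328, 82.29033660888672), 85.91438293457031)
[[0.7125, 0.097, 0.018], [0.7241, -0.1689, 0.018], [0.4394, -0.1783, 0.018], [0.4286, 0.0831, 0.018]] [ 0.57615398 -0.04175785  0.018     ] [0.26615451 0.28484975 0.26171072]
```

View pics/topz.png

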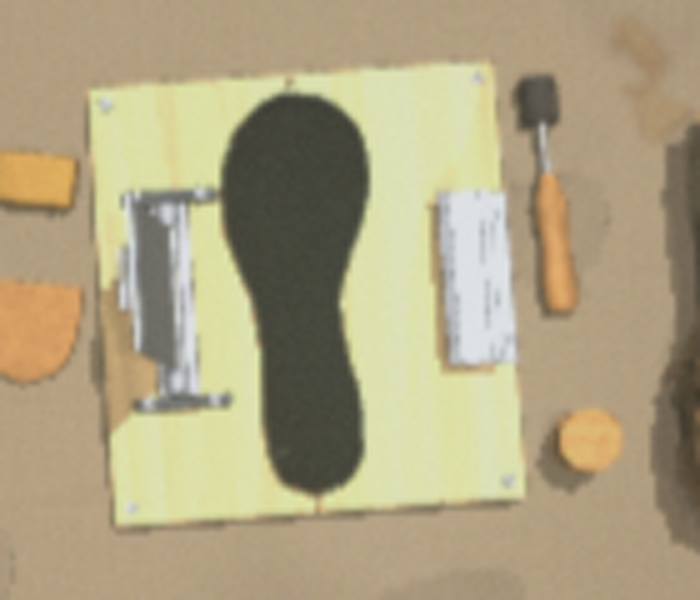

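View pics/sidez.png

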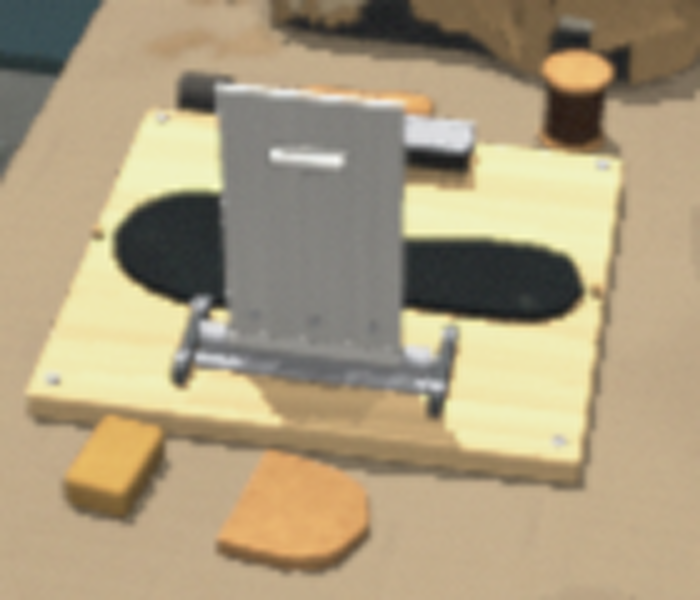

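```bash
cat >> h.py <<'E'
yaw=.042;C=np.array([.5762,-.0418,0])
bx=np.array([np.cos(yaw),np.sin(yaw),0]);by=np.array([-np.sin(yaw),np.cos(yaw),0])
def B(x,y,z): return C+bx*x+by*y+np.array([0,0,z])
def W2B(p): d=np.array(p)-C; return np.array([d@bx,d@by,d[2]])
def where():
    o=robot.get_obs();p=o["position"];r=R.from_quat(o["tool_rot"]);t=p+r.apply([0,0,.07])
    print("t",round(o["time"],2),"tcp",W2B(p).round(4),"tip(board)",W2B(t).round(4),"F",o["ft_force"].round(1),"w",o["grip_width"]);return p,r
def todo(x,y,z): # tool-axes cm to bring TIP to board coords
    p,r=where(); print("move cm",(r.inv().apply(B(x,y,z)-p-r.apply([0,0,.07]))*100).round(2),
     "turn",(r.inv()*R.from_euler("ZX",[yaw+np.pi/2,np.pi])).as_rotvec().round(3))
E
python3 - <<'E'
from h import *
for n,uvs in (("side",[(228.6,167.6),(266,170.6)]),):
  for uv in uvs:
    best=[]
    a=np.array([W2B(ray(n,uv,z)) for z in (0.,.3)])
    # plane-free: edge z=.031+.165 sin a, y=.085-.165cos a
    for al in np.linspace(.9,1.9,101):
        z=.031+.165*np.sin(al);p=W2B(ray(n,uv,z));best.append((abs(p[1]-(.085-.165*np.cos(al))),al,p.round(4).tolist()))
    best.sort(key=lambda t:t[0]);print(best[0])
print("lip",[W2B(ray("top",(190+x/5,125+y/5),.0395)).round(4).tolist() for x,y in((437,190),(450,365),(503,190),(518,362))])
print("guides",[W2B(ray("top",(190+x/5,125+y/5),.035)).round(4).tolist() for x,y in((127,195),(140,405),(215,193),(230,400))])
print("lipfront z mouth side",[W2B(ray("side",(185+x/5,150+y/5),.0395)).round(4).tolist() for x,y in((473,122),(473,155))])
todo(0,.15,.38)
E
```

```text
(np.float64(0.0007834720633477649), np.float64(1.68), [0.0398, 0.1022, 0.195])
(np.float64(0.0007098495632410773), np.float64(1.65), [-0.0482, 0.0988, 0.1955])
lip [[0.0541, -0.0889, 0.0395], [-0.0574, -0.0885, 0.0395], [0.0512, -0.1307, 0.0395], [-0.0586, -0.1314, 0.0395]]
guides [[0.0655, 0.1077, 0.035], [-0.0684, 0.1083, 0.035], [0.0629, 0.0518, 0.035], [-0.0693, 0.0514, 0.035]]
lipfront z mouth side [[-0.0578, -0.1184, 0.0395], [-0.0621, -0.0858, 0.0395]]
t 0.1 tcp [-0.3616 -0.5213  0.2914] tip(board) [-0.3616 -0.5212  0.2214] F [0.4 0.2 1.3] w 0.08680297918949371
move cm [ 56.82 -50.86 -15.75] turn [-1.000e-03 -1.000e-03 -1.224e+00]
```

```bash
python3 -m crank '[[0,0,-4,0,0,-0.175,1],[0,0,-4,0,0,-0.175,1],[0,0,-4,0,0,-0.175,1],[0,0,-4,0,0,-0.175,1],[0,0,0,0,0,-0.175,1]]' 10; python3 -m crank '[[0,0,0,0,0,-0.175,1],[0,0,0,0,0,-0.174,1]]'; python3 -c "
from h import *
todo(-.004,.15,.38)"
```

```text
time: 0.72
position: [0.2372, -0.5793, 0.4563]
tool_rot: [0.805, 0.593, -0.002, 0.004]
ft_force: [0.6, -0.3, 0.3]
grip_width: 0.045
grip_force: 0.0
time: 0.98
position: [0.2369, -0.578, 0.4517]
tool_rot: [0.69, 0.724, 0.0, -0.001]
ft_force: [-0.3, 0.1, 0.5]
grip_width: 0.0249
grip_force: 0.0
t 0.97 tcp [-0.3615 -0.5215  0.4517] tip(board) [-0.3616 -0.5214  0.3817] F [-0.3  0.1  0.5] w 0.02488914571428355
move cm [66.94 36.14  0.25] turn [-0.    -0.001  0.006]
```

```bash
python3 -m crank '[[4.8,2.6,0,0,0,0,1],[4.8,2.6,0,0,0,0,1],[4.8,2.6,0,0,0,0,1],[4.8,2.6,0,0,0,0,1],[4.8,2.6,0,0,0,0,1]]'; python3 -m crank '[[4.8,2.6,0,0,0,0,1],[4.8,2.6,0,0,0,0,1],[4.8,2.6,0,0,0,0,1],[4.8,2.6,0,0,0,0,1],[4.8,2.6,0,0,0,0,1]]';python3 -m crank '[[4.8,2.6,0,0,0,0,1],[4.8,2.6,0,0,0,0,1],[4.8,2.6,0,0,0,0,1],[4.5,2.4,0,0,0,0,1],[0,0,0,0,0,0,1]]'; python3 -c "
from h import *
todo(-.004,.15,.15)"
```

```text
time: 1.6
position: [0.3571, -0.3312, 0.4519]
tool_rot: [0.692, 0.722, 0.0, -0.0]
ft_force: [0.1, -0.8, -0.3]
grip_width: 0.0006
grip_force: 0.0
time: 2.22
position: [0.4769, -0.0861, 0.452]
tool_rot: [0.692, 0.722, -0.0, -0.0]
ft_force: [-0.3, -0.2, -0.2]
grip_width: 0.0004
grip_force: 0.0
time: 2.85
position: [0.5711, 0.1083, 0.4512]
tool_rot: [0.69, 0.723, -0.0, -0.001]
ft_force: [0.3, -0.6, 0.0]
grip_width: 0.0006
grip_force: 0.0
t 2.85 tcp [0.0012 0.1502 0.4512] tip(board) [0.0011 0.1502 0.3812] F [ 0.3 -0.6  0. ] w 0.0005896795995758511
move cm [-0.04 -0.49 23.12] turn [-0.001 -0.001  0.005]
```

```bash
python3 -m crank '[[0,-0.25,5.9,0,0,0,1],[0,-0.25,5.9,0,0,0,1],[0,0,5.9,0,0,0,1],[0,0,5.9,0,0,0,1],[0,0,0,0,0,0,1]]'; python3 -c "
from h import *
todo(-.004,.1165,.144)
im=cams.camera('side');cv2.imwrite('pics/s1.png',cv2.resize(im[100:280,160:360,::-1],None,fx=3.3,fy=3.3))"
```

```text
time: 3.48
position: [0.5618, 0.104, 0.2119]
tool_rot: [0.692, 0.721, -0.005, -0.005]
ft_force: [0.5, -0.0, 1.1]
grip_width: 0.0004
grip_force: 0.0
t 3.48 tcp [-0.0082  0.1462  0.2119] tip(board) [-0.0091  0.1463  0.1419] F [ 0.5 -0.   1.1] w 0.0004238490436883896
move cm [-2.98  0.51 -0.22] turn [-0.013 -0.    -0.001]
```

View pics/s1.png

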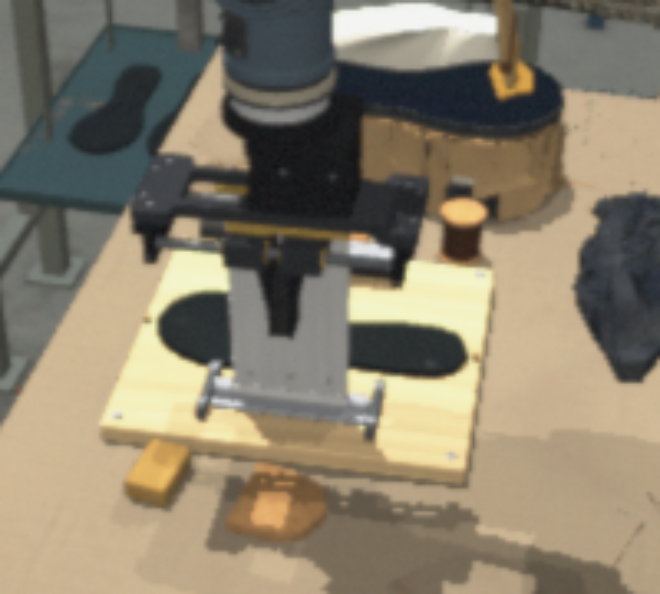

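The closed fingertip hangs in front of the plate at about (285,330), centred on it, and the plate is still upright and untouched. I'll push it over along the arc.

```bash
python3 -m crank '[[-1.5,0.2,0,0,0,0,1],[-1.5,0,0,0,0,0,1],[-1.5,0,0,0,0,0,1],[-1.5,0,0,0,0,0,1],[0,0,0,0,0,0,1]]'; python3 -m crank '[[-1.5,0,0.1,0,0,0,1],[-1.5,0,0.3,0,0,0,1],[0,0,0,0,0,0,1]]'; python3 -c "
from h import *
todo(-.004,.057,.140)"
```

```text
time: 4.15
position: [0.5702, 0.0437, 0.2165]
tool_rot: [0.693, 0.721, 0.0, 0.0]
ft_force: [-0.3, 0.4, -0.3]
grip_width: 0.0003
grip_force: 0.0
time: 4.53
position: [0.5713, 0.014, 0.2118]
tool_rot: [0.693, 0.721, -0.0, -0.0]
ft_force: [0.8, -0.0, 0.4]
grip_width: 0.0003
grip_force: 0.0
t 4.53 tcp [-0.0026  0.0559  0.2118] tip(board) [-0.0026  0.0559  0.1418] F [ 0.8 -0.   0.4] w 0.00027533607584793616
move cm [ 0.11 -0.14  0.18] turn [-0.001  0.    -0.001]
```

```bash
python3 -m crank '[[-1.2,0,0.6,0,0,0,1],[-1.2,0,0.7,0,0,0,1],[-1.1,0,0.8,0,0,0,1],[0,0,0,0,0,0,1]]'; python3 -c "
from h import *
todo(-.004,-.004,.0895)
im=cams.camera('side');cv2.imwrite('pics/s2.png',cv2.resize(im[100:280,160:360,::-1],None,fx=3.3,fy=3.3))"
```

```text
time: 5.03
position: [0.5725, -0.0207, 0.1903]
tool_rot: [0.693, 0.721, -0.001, -0.001]
ft_force: [-0.4, -0.0, 0.9]
grip_width: 0.0007
grip_force: 0.1
t 5.03 tcp [-0.0028  0.0212  0.1903] tip(board) [-0.003   0.0212  0.1203] F [-0.4 -0.   0.9] w 0.0006566845305377387
move cm [-2.52 -0.1   3.07] turn [-0.002 -0.    -0.001]
```

View pics/s2.png

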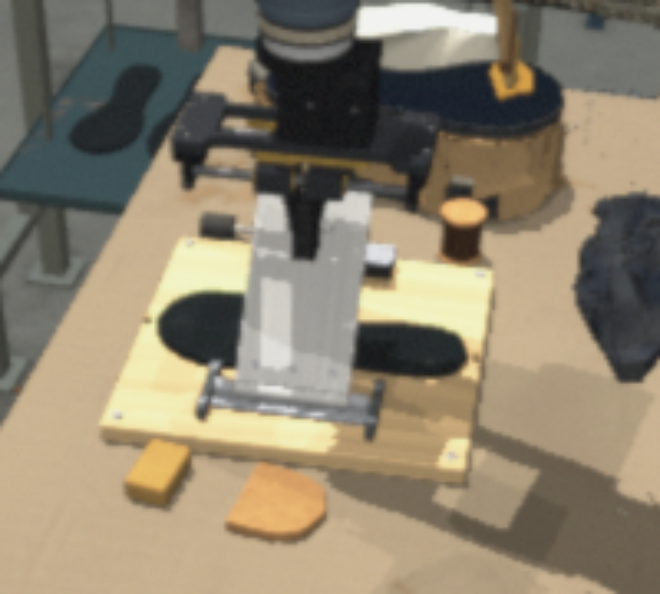

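The plate is tilting down under the tip, which is at about (307,255), and nothing around it has moved. I'll continue down the arc.

```bash
python3 -m crank '[[-1.0,0,1.0,0,0,0,1],[-0.9,0,1.0,0,0,0,1],[-0.6,0,1.0,0,0,0,1],[0,0,0,0,0,0,1]]'; python3 -m crank '[[-0.5,0,0.9,0,0,0,1],[-0.4,0,0.9,0,0,0,1],[-0.3,0,0.9,0,0,0,1],[0,0,0,0,0,0,1]]';python3 -c "
from h import *
todo(-.004,-.0195,.043)"
```

```text
time: 5.58
position: [0.5735, -0.0454, 0.1602]
tool_rot: [0.692, 0.722, -0.0, -0.001]
ft_force: [-0.3, -0.0, 0.6]
grip_width: 0.0001
grip_force: 0.3
time: 6.08
position: [0.5742, -0.057, 0.1334]
tool_rot: [0.692, 0.722, -0.0, -0.0]
ft_force: [0.6, 0.1, 1.5]
grip_width: 0.0002
grip_force: 0.5
t 6.08 tcp [-0.0026 -0.0151  0.1334] tip(board) [-0.0027 -0.0151  0.0634] F [0.6 0.1 1.5] w 0.00022338515471824114
move cm [-0.44 -0.13  2.04] turn [-0.001 -0.    -0.   ]
```

```bash
python3 -m crank '[[-0.2,0,0.8,0,0,0,1],[-0.2,0,0.8,0,0,0,1],[0,0,0.4,0,0,0,1],[0,0,0.4,0,0,0,1],[0,0,0,0,0,0,1]]'; python3 -m crank '[[0,0,0.3,0,0,0,1],[0,0,0,0,0,0,1]]';python3 -m crank '[[0,0,0.3,0,0,0,1],[0,0,0,0,0,0,1]]';python3 -c "
from h import *
todo(-.004,-.0195,.033)
im=cams.camera('side');cv2.imwrite('pics/s3.png',cv2.resize(im[140:260,190:330,::-1],None,fx=5,fy=5,interpolation=2))"
```

```text
time: 6.7
position: [0.5746, -0.0609, 0.11]
tool_rot: [0.692, 0.722, -0.0, 0.0]
ft_force: [-0.8, -1.3, 1.8]
grip_width: 0.0002
grip_force: 0.7
time: 6.95
position: [0.5747, -0.0608, 0.1072]
tool_rot: [0.692, 0.722, 0.0, 0.0]
ft_force: [0.2, -1.8, 1.6]
grip_width: 0.0005
grip_force: 0.7
time: 7.2
position: [0.5746, -0.0607, 0.1041]
tool_rot: [0.692, 0.722, 0.0, 0.0]
ft_force: [0.6, -1.6, 2.5]
grip_width: 0.0007
grip_force: 0.7
t 7.2 tcp [-0.0024 -0.0188  0.1041] tip(board) [-0.0023 -0.0188  0.0341] F [ 0.6 -1.6  2.5] w 0.000701247800534342
move cm [-0.07 -0.17  0.11] turn [ 0. -0. -0.]
```

View pics/s3.png

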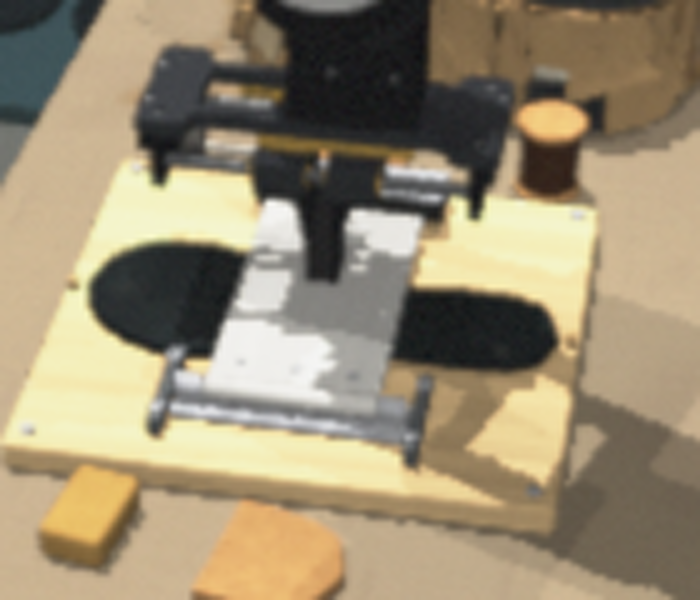

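The plate looks almost flat, with the tip at about (323,275) on its middle. I'll press until the stop is felt.

```bash
python3 -m crank '[[0,0,0.1,0,0,0,1],[0,0,0,0,0,0,1]]'|grep -E "pos|ft_";python3 -m crank '[[0,0,0.1,0,0,0,1],[0,0,0,0,0,0,1]]'|grep -E "pos|ft_"
```

```text
position: [0.5746, -0.0607, 0.1033]
ft_force: [0.4, -0.5, 1.7]
position: [0.5747, -0.0607, 0.1028]
ft_force: [0.7, -1.5, 5.8]
```

```bash
for i in 1; do python3 -m crank '[[-0.4,0,0,0,0,0,1],[-0.4,0,0,0,0,0,1],[0,0,0,0,0,0,1]]'|grep -E "pos|ft_"; python3 -m crank '[[-0.4,0,0,0,0,0,1],[0,0,0,0,0,0,1]]'|grep -E "pos|ft_"; python3 -m crank '[[-0.4,0,0,0,0,0,1],[0,0,0,0,0,0,1]]'|grep -E "pos|ft_"; done
```

```text
position: [0.5749, -0.0677, 0.1028]
ft_force: [-0.2, 3.6, 6.1]
position: [0.5751, -0.0716, 0.1028]
ft_force: [1.3, 2.3, 6.6]
position: [0.5752, -0.0756, 0.1028]
ft_force: [0.4, 3.2, 5.9]
```

```bash
for i in 1; do python3 -m crank '[[-0.4,0,0,0,0,0,1],[0,0,0,0,0,0,1]]'|grep -E "pos|ft_"; python3 -m crank '[[-0.4,0,0,0,0,0,1],[0,0,0,0,0,0,1]]'|grep -E "pos|ft_"; python3 -m crank '[[-0.4,0,0,0,0,0,1],[0,0,0,0,0,0,1]]'|grep -E "pos|ft_"; python3 -m crank '[[-0.4,0,0,0,0,0,1],[0,0,0,0,0,0,1]]'|grep -E "pos|ft_"; done
```

```text
position: [0.5754, -0.0796, 0.1028]
ft_force: [-0.2, 3.1, 6.6]
position: [0.5755, -0.0836, 0.1028]
ft_force: [0.3, 3.0, 5.9]
position: [0.5756, -0.0874, 0.1027]
ft_force: [0.1, 3.0, 6.2]
position: [0.5755, -0.0912, 0.1027]
ft_force: [-0.1, 4.2, 7.2]
```

```bash
for i in 1; do python3 -m crank '[[-0.4,0,0,0,0,0,1],[0,0,0,0,0,0,1]]'|grep -E "pos|ft_"; python3 -m crank '[[-0.3,0,0,0,0,0,1],[0,0,0,0,0,0,1]]'|grep -E "pos|ft_"; python3 -m crank '[[-0.2,0,0,0,0,0,1],[0,0,0,0,0,0,1]]'|grep -E "pos|ft_";  done;python3 -c "
from h import *
where()
im=cams.camera('side');cv2.imwrite('pics/s4.png',cv2.resize(im[140:260,190:330,::-1],None,fx=5,fy=5,interpolation=2))"
```

```text
position: [0.5755, -0.0951, 0.1027]
ft_force: [-0.7, 3.3, 7.7]
position: [0.5755, -0.0979, 0.1026]
ft_force: [-0.5, 4.5, 6.4]
position: [0.5755, -0.0997, 0.1026]
ft_force: [-1.4, 4.6, 6.1]
t 10.38 tcp [-0.0031 -0.0579  0.1026] tip(board) [-0.0032 -0.0576  0.0326] F [-1.4  4.6  6.1] w 0.0002814751832097719
```

View pics/s4.png

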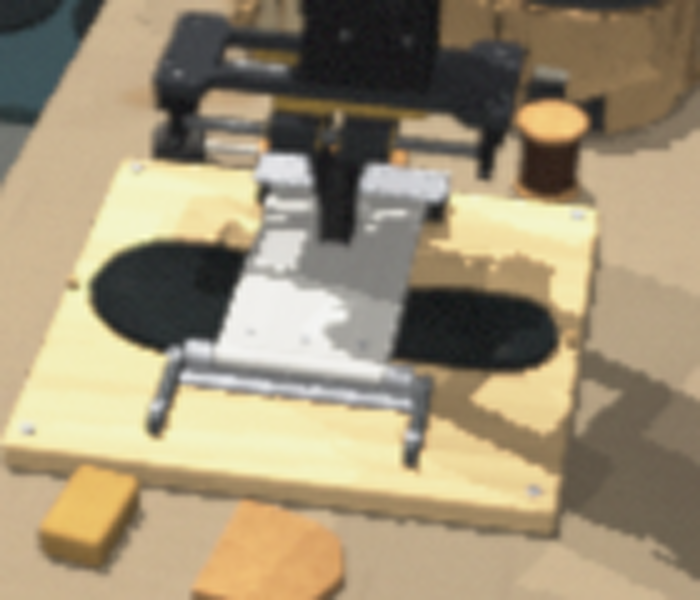

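The hinge block is now close to the guides' lip-side end at about (295,365), and the plate edge is under the lip. I'll keep pushing until the end stop is felt.

```bash
for i in 1; do python3 -m crank '[[-0.2,0,0,0,0,0,1],[0,0,0,0,0,0,1]]'|grep -E "pos|ft_"; python3 -m crank '[[-0.2,0,0,0,0,0,1],[0,0,0,0,0,0,1]]'|grep -E "pos|ft_"; python3 -m crank '[[-0.1,0,0,0,0,0,1],[0,0,0,0,0,0,1]]'|grep -E "pos|ft_";  done
```

```text
position: [0.5754, -0.1001, 0.1025]
ft_force: [0.5, 9.2, 7.3]
position: [0.5753, -0.1005, 0.1025]
ft_force: [2.4, 15.3, 7.9]
position: [0.5753, -0.1006, 0.1024]
ft_force: [3.0, 17.7, 9.4]
```

```bash
python3 -m crank '[[0.4,0,-0.1,0,0,0,1],[0.1,0,-0.3,0,0,0,1],[0.2,0,-1,0,0,0,1],[0.5,0,-3,0,0,0,1],[0,0,-5,0,0,0,1]]'; python3 -m crank '[[0,0,-5,0,0,0,1],[3,0,-5,0,0,0,1],[5,0,0,0,0,0,1],[5,0,0,0,0,0,1],[0,0,0,0,0,0,1]]'|grep pos;python3 -c "
from h import *
im=cams.camera('side');cv2.imwrite('pics/s5.png',cv2.resize(im[140:260,190:330,::-1],None,fx=5,fy=5,interpolation=2))
im=cams.camera('top');cv2.imwrite('pics/t5.png',im[:,:,::-1])"
```

```text
time: 11.8
position: [0.5748, -0.0949, 0.1959]
tool_rot: [0.692, 0.722, -0.001, -0.002]
ft_force: [1.7, -0.3, 0.8]
grip_width: 0.0003
grip_force: 0.0
position: [0.5697, 0.0376, 0.2969]
```

View pics/s5.png

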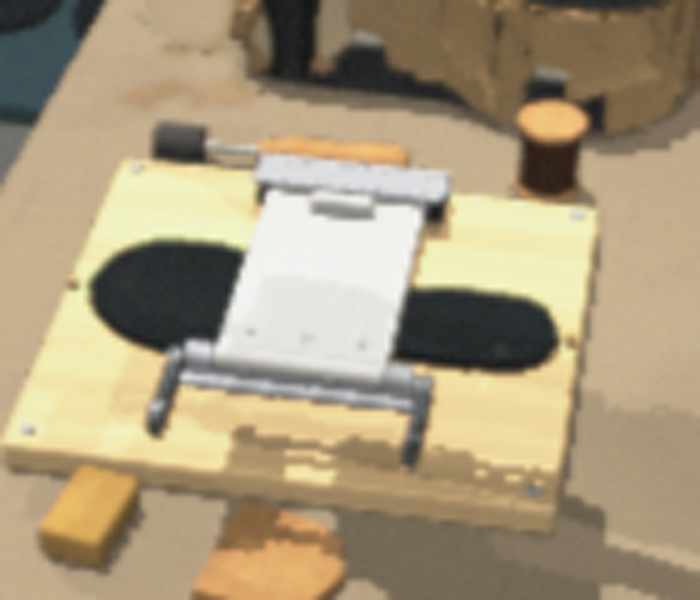

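The plate lies flat with its edge held under the lip at about (350,185), the hinge is at the end of its guides, and everything else is where it was.

```bash
python3 -c "
from rig import ticket
print(ticket.hand_in())"
```

```text
the job is handed in; nothing more can be done
None
```

I folded the keeper plate flat and pushed it to its end stop under the lip, where the last picture shows it holding flat with nothing else moved; the job is handed in, but no verdict came back.

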